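Charge the grinding jar, then hold the mill lid for a colleague

ROBOT

A 7-joint arm with a two-finger parallel gripper is mounted at the origin on the work surface. World frame = base frame: x ahead of the robot, y to its left, z up, the work surface at z = 0. Lengths are in m, angles in rad, forces in N, time in s.
With the tool pointing down it reaches from about 0.425 to 0.925 m from the base axis. Payload 6.8 kg.
Tool frame: the origin (TCP) lies at the very end of the fingers, on their centre line; the grasp point (between the pads) lies 19 mm behind it (r.grip_depth is the distance from the TCP to the grasp point, in m); z points along the fingers, y is the direction in which the jaws open and shut (so a half turn about z gives the same grasp; the last joint's range is limited). The gripper opens to 85 mm and grips with 20 to 120 N. Pads are 22 mm wide; open, the fingers measure 114 mm over their backs; the gripper's body (76 mm by 85 mm) begins 54 mm behind the grasp point. The pads swing forward as they close: fully open they stand 13 mm farther back than shut.
Start: joints at [1.056, 0.477, 0.022, 1.555, -0.011, 1.109, -0.083], TCP at [0.267, -0.62, 0.231] pointing down, gripper open.
Joint ranges: [-2.96, 2.96], [-0.34, 2.1], [-1.41, 1.46], [0.24, 2.44], [-1.37, 4.51], [0.17, 1.92], [-2.96, 2.96]. Speed limits (rad/s): [2.39, 2.39, 3.14, 3.14, 3.14, 3.14, 3.14].

INTERFACE

Orientations are given as a rotation vector (axis times angle).
In Python, from bench import status, eyes, workorder, spotter, r gives the robot as it stands.
- The arm moves only by the tool drive_tool, never from a script. Its argument "commands" is a list of rows, each an object of numbers: "rx", "ry", "rz": the turn, a rotation vector about the world's x, y, z normalised to -1 to 1, where 1 is 8 degrees; "tx", "ty", "tz": the shift along the world's x, y, z normalised to -1 to 1, where 1 is 20 mm; "grip": the closure, from -1 (fully open) to 1 (shut). A call has 1 to 10 rows; each row shifts and turns the commanded pose from where the row before left it; what a row does not reach is not made up. A row lasts 1/8 s, in which the tool goes at most 62.5 mm and 10.7 degrees, less where a joint would pass 70% of its speed; a pose out of reach is approached as far as the arm can. A call with a number of a shift or a turn outside -1 to 1 is refused whole. A call with a gripper value outside its range is refused whole. The fingers move at their own pace and stop on an object; "grip_force" is the grip in N (left out, the last holds). Time passes only in rows, so rows that do not move let the fingers close. It gives the time, the measured TCP pose, the force and the opening at its end, in the units of the state.
- status.get_obs(): the state, without advancing time (a new reading comes with each control period).
- eyes.grab_frame(name): name is "scene" or "top" or "wrist"; returns a dict with "frame" (420x560x3 uint8, blue, green, red), "range_z" (420x560 float32, m along the optical axis (not along the pixel's ray), 0 where there is no reading), "fx", "fy", "cx", "cy" (pixels), "T" (4x4, takes a point from camera to world coordinates); the wrist camera has in their place "T_tool_cam" (4x4, takes a point from camera to tool coordinates, whose origin is the TCP and whose axes are the flange's). Camera axes: x right, y down, z forward; pixel columns grow to the right and rows downward; lengths in m; the calibration is good to about 2 mm. A picture is of the moment at which its call begins: read the wrist's pose just before it.
- workorder.hand_in(): hands the job in, once; it reports no verdict.
Trained networks look in the newest picture that a camera, given by its name, has taken for a name from the list of things; names that differ only in an ending like _2 or _b are one class to them, and where a whole thing is asked for, a point or a joint stands for the part that bears it (a point fixed in the world has none). Each returns a list of dicts, best first, with "confidence" (0 to 1); they miss things now and then, are a little off and sometimes report something else, mostly with a low value. They report only what shows in the picture. A call takes as long as a camera call. They do not tell look-alikes from the thing itself.
- spotter.boxes_of(camera, target): "position" ([column, row] as shares, 0 to 1, of the picture: columns of its width, rows of its height, amid what is visible of it).
- spotter.masks_of(camera, target): "mask" (420x560 bool, what is visible of it) and "position" ([column, row] as shares, 0 to 1, of the picture: columns of its width, rows of its height, amid what is visible of it).
The state is a dict: "clock": time; "joints": joint angles; "qvel": joint speeds; "tau": joint torques, N m; "tcp_pos": TCP position; "orientation": TCP orientation; "contact_force": force on the tool from outside, world axes, zero at the start; "moment": the same for the moment, N m; "grip_width": finger opening in m.
Only numpy, scipy, OpenCV 4.12 (cv2) and the standard library are available. Lean on these libraries where they do the work, as an engineer would, in place of code of your own. Each camera call takes 0.05 s, during which the arm holds its last target.

TASK

Pour all six grinding balls from the scoop through the funnel into the grinding jar, and stand the empty scoop back upright on the bench. Then lift the ball mill's lid by its knob and hold it open at 45 degrees so that a colleague can slide the jar in: the lid falls shut by itself, so finish while still holding it there, with nothing else propping it. Leave the other things on the bench where they are.

Things in the scene. Friction and masses are not known exactly. Their poses are not given: they have to be found in the camera images.
- scoop_grip (a point): Centre of the loose scoop's grip: an upright black fin 12 mm thick (scoop y), 40 mm long (x), 55 to 110 mm above the foot, on a bridge over the middle of the trough. This point is 88 mm above the foot; axes as the scoop's, z up. The spout's edge is 60 mm towards -x and 61 mm below it; the trough's underside is 88 mm below it.
- scoop: The scoop: aluminium trough 120 mm long (x), 60 wide (y), walls 50 high, 0.17 to 0.29 kg, origin at the centre of its underside. Open end (spout) at -x, floor edge there 27 mm up; the floor falls 10 degrees from spout to rear, so the balls stay at the rear while it is level. They roll out when the spout is tipped 20 to 35 degrees down.
- ball0_center (a point): Centre of grinding ball 1 of 6: white ceramic ball 16 mm across, 13 g, at the start in the scoop.
- ball1_center (a point): Centre of grinding ball 2 of 6: white ceramic ball 16 mm across, 13 g, at the start in the scoop.
- ball2_center (a point): Centre of grinding ball 3 of 6: white ceramic ball 16 mm across, 13 g, at the start in the scoop.
- ball3_center (a point): Centre of grinding ball 4 of 6: white ceramic ball 16 mm across, 13 g, at the start in the scoop.
- ball4_center (a point): Centre of grinding ball 5 of 6: white ceramic ball 16 mm across, 13 g, at the start in the scoop.
- ball5_center (a point): Centre of grinding ball 6 of 6: white ceramic ball 16 mm across, 13 g, at the start in the scoop.
- funnel_rim (a point): Centre of the mouth of the fixed aluminium funnel, in the plane of its rim, 148 mm above the bench. Mouth 145 mm across inside; cone 60 mm deep, neck 34 mm in bore, its lower end in the mouth of the jar. The stand's rod stays below the rim.
- jar_floor (a point): Centre of the inner floor of the steel grinding jar clamped on the stand under the funnel, 18 mm above the bench. Jar bore 42 mm, outside 50 mm, inner depth 66 mm; z up.
- lid_hinge (a point): Middle of the hinge line of the mill's lid, 130 mm above the bench, along the mill's far edge; it does not move with the lid. The mill is a fixed white and black box 200 x 200 mm, 125 mm high. Axes: y along the hinge line, z up, the lid reaches 191 mm from here to -x.
- lid_knob (a point): Centre of the lid's knob: black roller 36 mm long along the hinge line (y), 22 mm thick, on a narrow post near the lid's free edge; lid shut, it lies 175 mm towards -x and 45 mm above the hinge point (37 mm over the lid's top). Can be taken from above across its ends or its thickness; turns between the fingers as the lid swings.
- lid (a joint): Opening angle of the lid in rad: 0 shut (flat), growing as the free edge rises; stop at 1.3. White flat lid 188 x 196 x 8 mm, 0.28 to 0.46 kg. No spring or latch: it falls shut from any angle when let go. 45 degrees is 0.785.
- bottle: Bystander: white squeeze bottle, 64 mm across, 150 mm tall; loose; origin at its underside.
- beaker: Bystander: small glass beaker, 60 mm across, 80 mm tall; loose; origin at its underside.
- pot: Bystander: small white pot with screw cap, 54 mm across, 75 mm tall; loose; origin at its underside.
- spatula: Bystander: steel spatula with wooden handle lying flat, 170 mm long; loose; origin at its underside.
- jarcap: Bystander: round steel jar cap with a small grip, 54 mm across, 30 mm tall; loose; origin at its underside.
- amber: Bystander: amber glass bottle, 60 mm across, 130 mm tall; loose; origin at its underside.
- reagent: Bystander: white reagent jar, 70 mm across, 140 mm tall; loose; origin at its underside.
There are look-alikes about, which are no part of the job. What is shaped like the scoop but blue or pink is not meant.

How it is judged:
On the way, in this order (a step that is already met when the one before it is completed fails the run):
1. all six balls are in the jar (horizontal distance between each of ball0_center, ball1_center, ball2_center, ball3_center, ball4_center, ball5_center and jar_floor below 0.022 m and z of each of ball0_center, ball1_center, ball2_center, ball3_center, ball4_center, ball5_center in the frame of jar_floor below 0.047 m), for 0.2 s.
2. the empty scoop stands upright on the bench, let go (height (world z) of scoop_grip between 0.082 and 0.094 m and angle between scoop_grip's own z axis and vertical below 0.1 rad and contact force between scoop and the fingers below 0.1 N and contact force between scoop and the arm below 0.1 N and linear speed of scoop below 0.02 m/s), for 0.3 s.
3. the lid is held at 45 degrees by the robot (value of joint lid between 0.645 and 0.925 rad and velocity of joint lid between -0.05 and 0.05 rad/s and (contact force between lid and the fingers above 0.4 N or contact force between lid and the arm above 0.4 N)), for 0.3 s.
At the end, for the whole second after the job is handed in: All six balls are in the jar (22 mm about its axis, under 47 mm above its floor); the scoop stands on the bench, upright within 6 degrees, still and let go; the lid is still, 45 degrees open within 8, held by the robot (over 0.4 N), touched by nothing else (all of step 1 and all of step 2 and all of step 3 and contact force between lid and scoop below 0.05 N and contact force between lid and bottle below 0.05 N and contact force between lid and beaker below 0.05 N and contact force between lid and pot below 0.05 N and contact force between lid and spatula below 0.05 N and contact force between lid and jarcap below 0.05 N and contact force between lid and amber below 0.05 N and contact force between lid and reagent below 0.05 N); the arm keeps its last pose, push and grip.
It fails at once if another thing on the bench is moved more than 30 mm or knocked over (distance of any of bottle, beaker, pot, spatula, jarcap, amber, reagent from where it was at the start of the episode above 0.03 m or angle between any of bottle, beaker, pot, jarcap, amber, reagent's own z axis and vertical above 0.6 rad).
It also fails if it takes over 69 s, if anything falls off the work surface, if the arm or the gripper's body presses on something with over 40 N, if the wrist force passes 120 N, or if a joint passes its speed limit or range.

## Working session

There is one attempt and no reset: what is moved stays moved. The work goes in short steps, Python scripts to look and compute and a tool call to move; the robot and the scene stay as the last step left them, time stands still between calls to the robot, and variables do not carry over. Pictures are saved under pics/ and viewed, and the job is handed in when it is done.

Besides the shell and the picture viewer there is one more tool, called after "Request:" as name(argument=value, ...), one argument or row to a line, values as JSON. drive_tool: Moves the arm, as the interface text tells. Scaled input: -1 to 1 covers 20 mm each way for a shift and 8 degrees each way for a turn. Its arguments: {"type":"object","properties":{"commands":{"type":"array","items":{"type":"object","properties":{"rx":{"type":"number"},"ry":{"type":"number"},"rz":{"type":"number"},"tx":{"type":"number"},"ty":{"type":"number"},"tz":{"type":"number"},"grip":{"type":"number"}}}},"grip_force":{"type":"number"}},"required":["commands"]}

```bash
mkdir -p pics; ls
python3 - <<'E'
from bench import status, eyes, workorder, spotter, r
import cv2, numpy as np, pickle
print(status.get_obs())
print([a for a in dir(r) if a[0]!='_'])
for c in ['scene','top']:
    f=eyes.grab_frame(c); cv2.imwrite(f'pics/{c}0.png',f['frame']); pickle.dump(f,open(f'{c}0.pkl','wb')); print(f['T'],f['fx'],f['cx'],f['cy'])
    for t in ['scoop','lid','funnel_rim','lid_knob','scoop_grip','jar_floor','amber','bottle','reagent','beaker','pot','spatula','jarcap']:
        print(c,t,[(round(d['confidence'],2),[round(d['position'][0]*560),round(d['position'][1]*420)]) for d in spotter.boxes_of(c,t)])
E
```

```text
pics
{'clock': 0.0, 'joints': array([ 1.05587175,  0.47783148,  0.02230956,  1.55645734, -0.0114718 ,
        1.10926613, -0.08310757]), 'qvel': array([ 0.00152634, -0.000988  ,  0.00039573, -0.00060096, -0.0004593 ,
       -0.00181678,  0.00022625]), 'tau': array([ 5.14277672e-04, -5.96448576e+01,  1.60779074e+00, -2.81194103e+01,
        1.23992699e-02,  9.48830915e-03,  7.23557918e-06]), 'tcp_pos': array([ 0.26685816, -0.61937029,  0.23030159]), 'orientation': array([-3.07508096e+00, -6.34367137e-01,  8.08509399e-04]), 'contact_force': array([ 0.31878207, -0.46703796, -0.10178744]), 'moment': array([ 0.00387824, -0.02821027, -0.03450619]), 'grip_width': 0.08553664733552181}
['Unreachable', 'grip_depth']
[[-3.37619891e-02  5.35312634e-01 -8.43978976e-01  1.76203031e+00]
 [ 9.99241143e-01  1.66852193e-03 -3.89146989e-02  5.09953272e-02]
 [-1.94233325e-02 -8.44652354e-01 -5.34962741e-01  9.23621721e-01]
 [ 0.00000000e+00  0.00000000e+00  0.00000000e+00  1.00000000e+00]] 502.62797629627386 278.90849118067 206.4923433061426
scene scoop [(0.85, [295, 226]), (0.74, [185, 197])]
scene lid
[... 648 characters left out ...]
.          1.        ]] 502.5754399388002 278.8553403270907 212.2035540997879
top scoop [(0.97, [389, 291]), (0.84, [142, 286]), (0.76, [256, 253])]
top lid [(0.64, [167, 208]), (0.37, [372, 202])]
top funnel_rim [(0.66, [374, 200]), (0.24, [302, 173]), (0.24, [341, 287])]
top lid_knob [(0.63, [169, 212])]
top scoop_grip [(0.62, [141, 290]), (0.61, [259, 254]), (0.59, [393, 289])]
top jar_floor [(0.96, [373, 201])]
top amber [(0.57, [105, 224]), (0.45, [461, 225])]
top bottle [(0.61, [266, 147])]
top reagent [(0.83, [459, 222])]
top beaker [(0.61, [300, 174])]
top pot [(0.61, [338, 288])]
top spatula [(0.94, [202, 288]), (0.17, [458, 222])]
top jarcap [(0.53, [256, 190]), (0.33, [202, 285])]
```

View pics/scene0.png

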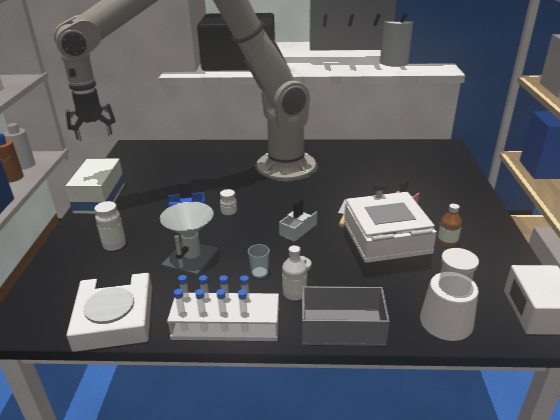

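View pics/top0.png

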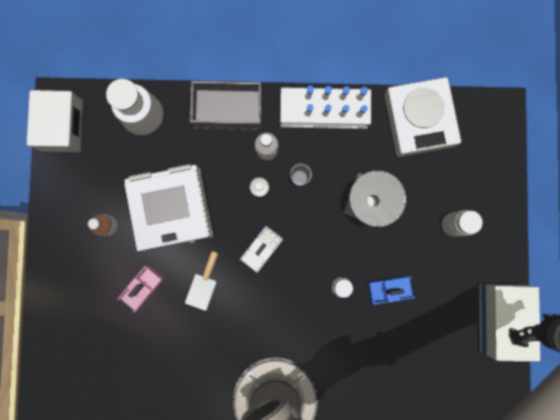

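Candidates for the scoop in the top view are blue (392,291), pink (140,288) and bare aluminium (262,250). The aluminium one matches the description. I'll check it in a close crop and measure everything.

```bash
cat > h.py <<'E'
import numpy as np, pickle, cv2
def pts(f,m=None):
    z=f['range_z'].astype(float); v,u=np.nonzero((z>0)&(m if m is not None else True))
    zz=z[v,u]; P=np.c_[(u-f['cx'])/f['fx']*zz,(v-f['cy'])/f['fy']*zz,zz]
    T=f['T']; return P@T[:3,:3].T+T[:3,3],u,v
def img(f):
    z=f['range_z'].astype(float); v,u=np.indices(z.shape)
    P=np.stack([(u-f['cx'])/f['fx']*z,(v-f['cy'])/f['fy']*z,z],-1)
    return P@f['T'][:3,:3].T+f['T'][:3,3]
E
python3 - <<'E'
from h import *
f=pickle.load(open('top0.pkl','rb')); W=img(f)
def box(u0,u1,v0,v1,zl,zh):
    w=W[v0:v1,u0:u1].reshape(-1,3); return w[(w[:,2]>zl)&(w[:,2]<zh)]
for n,b in dict(scoop=(235,290,222,278,.006,.2),blue=(362,422,268,310,.006,.2),mill=(115,220,155,255,.1,.2),funnel=(338,412,165,232,.14,.16),bottle=(250,283,128,162,.006,.3),beaker=(287,315,160,190,.006,.3),pot=(328,358,275,300,.006,.3),jarcap=(246,272,176,198,.006,.3),amber=(85,118,212,238,.006,.3),spat=(180,220,250,312,.003,.3),reagent=(440,485,208,240,.006,.3)).items():
    p=box(*b); print(n,len(p),p.min(0).round(3),p.max(0).round(3),np.median(p,0).round(3))
s=box(235,290,222,278,.006,.2)
t=s[s[:,2]>.03]; c=t[:,:2].mean(0); w,V=np.linalg.eigh(np.cov(t[:,:2].T)); print('scoop',c,V[:,1],cv2.minAreaRect(t[:,:2].astype(np.float32)))
g=s[s[:,2]>.095]; print('fin',len(g),g.mean(0),cv2.minAreaRect(g[:,:2].astype(np.float32)) if len(g)>3 else '')
for b in [(165-50,165+60,155,255)]:
    p=box(*b,.125,.155); print('lid',cv2.minAreaRect(p[:,:2].astype(np.float32)),np.percentile(p[:,2],[1,50,99]))
    k=box(*b,.158,.2); print('knob',len(k),k.mean(0) if len(k) else '', cv2.minAreaRect(k[:,:2].astype(np.float32)) if len(k)>3 else'')
fu=box(338,412,165,232,.142,.156); print('fun',cv2.minEnclosingCircle(fu[:,:2].astype(np.float32)),len(fu))
I=f['frame']; a=cv2.resize(I[218:282,225:300],None,fx=8,fy=8,interpolation=cv2.INTER_CUBIC)
cv2.imwrite('pics/sc.png',a)
cv2.imwrite('pics/mill.png',cv2.resize(I[155:260,110:225],None,fx=5,fy=5,interpolation=cv2.INTER_CUBIC))
fs=pickle.load(open('scene0.pkl','rb'));cv2.imwrite('pics/sc2.png',cv2.resize(fs['frame'][165:300,150:460],None,fx=2.5,fy=2.5,interpolation=cv2.INTER_CUBIC))
E
```

```text
scoop 884 [ 0.355 -0.033  0.006] [0.521 0.13  0.116] [0.437 0.051 0.026]
blue 948 [ 0.272 -0.421  0.006] [ 0.389 -0.253  0.114] [ 0.33  -0.319  0.028]
mill 5513 [0.43  0.191 0.1  ] [0.666 0.426 0.189] [0.547 0.305 0.137]
funnel 489 [ 0.51  -0.339  0.14 ] [ 0.655 -0.19   0.155] [ 0.584 -0.276  0.144]
bottle 521 [ 0.703 -0.005  0.006] [0.799 0.092 0.155] [0.725 0.041 0.101]
beaker 243 [ 0.626 -0.093  0.006] [ 0.708 -0.024  0.087] [ 0.666 -0.061  0.053]
pot 317 [ 0.305 -0.234  0.006] [ 0.364 -0.157  0.084] [ 0.335 -0.179  0.073]
jarcap 260 [0.596 0.026 0.006] [0.658 0.094 0.035] [0.622 0.062 0.015]
amber 521 [0.465 0.476 0.006] [0.531 0.572 0.136] [0.497 0.494 0.087]
spat 666 [0.253 0.17  0.003] [0.432 0.289 0.028] [0.342 0.219 0.006]
reagent 833 [ 0.48  -0.605  0.006] [ 0.573 -0.48   0.146] [ 0.522 -0.502  0.129]
scoop [0.44099678 0.04942873] [-0.81165204  0.58414122] ((0.4385889768600464, 0.050896380096673965), (0.059943318367004395, 0.11917105317115784), 53.40950012207031)
fin 63 [0.43825107 0.05088048 0.10926265] ((0.43860721588134766, 0.05066128820180893), (0.011584379710257053, 0.03936716169118881), 52.540618896484375)
lid ((0.5496008396148682, 0.31016552448272705), (0.205368310213089, 0.1986895203590393), 12.787014961242676) [0.12704703 0.13758053 0.14478659]
knob 122 [0.46485694 0.29004353 0.18205787] ((0.46531301736831665, 0.2905859053134918), (0.021912604570388794, 0.0357385016977787), 11.169862747192383)
fun ((0.5825498700141907, -0.26387518644332886), 0.07504520565271378) 378
```

View pics/sc.png

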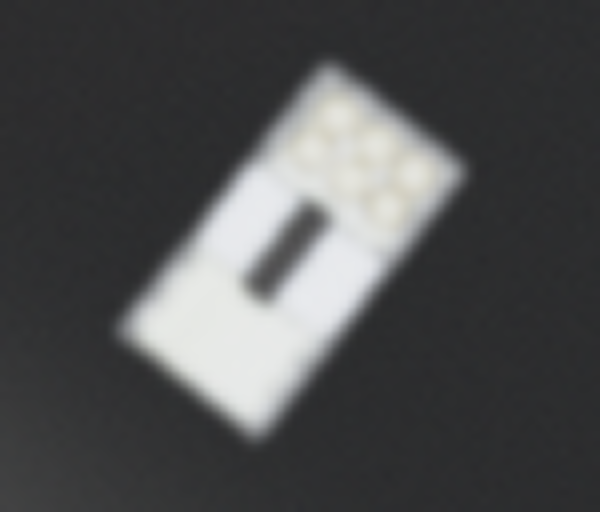

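View pics/mill.png

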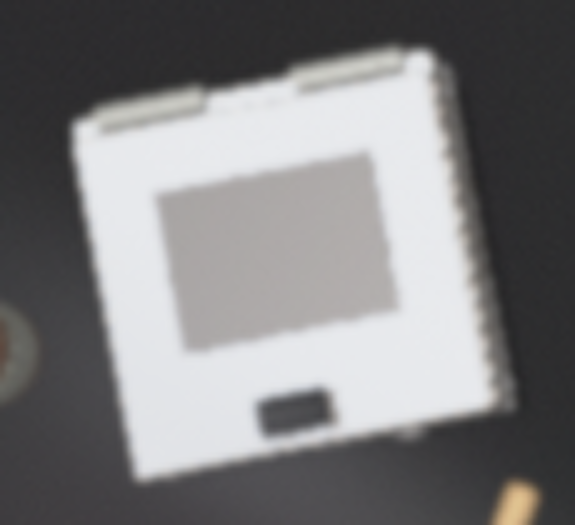

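View pics/sc2.png

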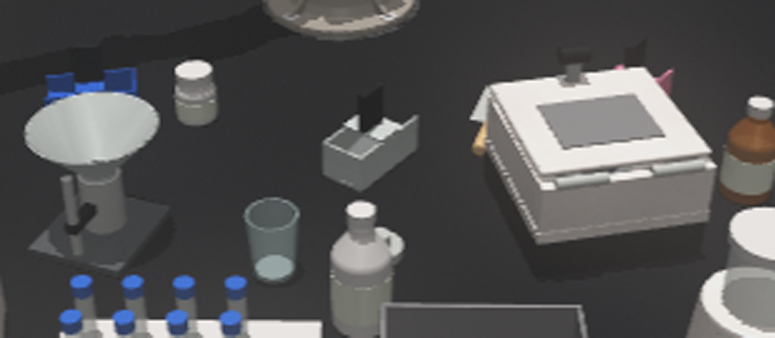

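Close crop confirms it: six white balls lie at the rear end (crop up-right), the black fin is in the middle and the spout points down-left. Scoop centre is (0.4386, 0.051), with the spout at yaw about 143°. The funnel is at (0.5825, -0.2645) and the knob at (0.465, 0.2905). I'll move above the scoop now.

Request:
drive_tool(
  commands=[
    {"tx": 0.5,"ty": 1,"rz": 0.5,"grip": -1},
    {"tx": 0.5,"ty": 1,"rz": 0.5},
    {"tx": 0.5,"ty": 1,"rz": 0.5},
    {"tx": 0.5,"ty": 1,"rz": 0.5},
    {"tx": 0.5,"ty": 1,"rz": 0.5},
    {"tx": 0.5,"ty": 1,"rz": 0.5},
    {"tx": 0.5,"ty": 1,"rz": 0.5},
    {"tx": 0.5,"ty": 1,"rz": 0.5},
    {"tx": 0.5,"ty": 1,"rz": 0.5},
    {"tx": 0.5,"ty": 1,"rz": 0.5},
  ],
)

```text
validation failed for argument at $.co...
```

Request:
drive_tool(
  commands=[
    {"tx": 0.5,"ty": 1,"rz": 0.5},
    {"tx": 0.5,"ty": 1,"rz": 0.5},
    {"tx": 0.5,"ty": 1,"rz": 0.5},
    {"tx": 0.5,"ty": 1,"rz": 0.5},
    {"tx": 0.5,"ty": 1,"rz": 0.5},
    {"tx": 0.5,"ty": 1,"rz": 0.5},
    {"tx": 0.5,"ty": 1,"rz": 0.5},
    {"tx": 0.2,"ty": 1,"rz": 0.5},
    {"ty": 1,"rz": 0.5},
    {"ty": 1,"rz": 0.5},
  ],
)

```text
validation failed for argument at $.co...
```

Request:
drive_tool(
  commands=[
    {"ty": 1,"rz": 0.5},
    {"ty": 1,"rz": 0.5},
    {"ty": 1,"rz": 0.5},
    {"ty": 1,"rz": 0.5},
    {"ty": 1,"rz": 0.5},
    {"ty": 1,"rz": 0.5},
    {"ty": 1,"rz": 0.5},
    {"ty": 1,"rz": 0.5},
    {"ty": 1,"rz": 0.5},
    {"ty": 1,"rz": 0.5},
  ],
)

```text
validation failed for argument at $.co...
```

```bash
cat > st.py <<'E'
from bench import status
import numpy as np
from scipy.spatial.transform import Rotation as R
def st():
    o=status.get_obs(); M=R.from_rotvec(o['orientation']).as_matrix()
    print('t',round(o['clock'],2),'tcp',o['tcp_pos'].round(4),'yawY',np.degrees(np.arctan2(M[1,1],M[0,1])).round(2),'zax',M[:,2].round(3),'F',o['contact_force'].round(1),'w',round(o['grip_width'],4),'q',o['joints'].round(2))
    return o,M
if __name__=='__main__': st()
E
python3 st.py
```

```text
t 1.4 tcp [ 0.2671 -0.6199  0.2313] yawY -66.69 zax [ 0. -0. -1.] F [0.4 0.2 0.1] w 0.0856 q [ 1.06  0.48  0.02  1.56 -0.01  1.11 -0.08]
```

Request:
drive_tool(
  commands=[
    {"tx": 0.5,"ty": 1.0,"tz": 0.0,"rx": 0.0,"ry": 0.0,"rz": 0.5,"grip": -1.0},
  ],
)

```text
clock: 1.52
tcp_pos: [0.276, -0.6005, 0.2311]
orientation: [3.052, 0.742, -0.002]
contact_force: [0.4, -0.3, -0.7]
grip_width: 0.0853
```

Request:
drive_tool(
  commands=[
    {"tx": 0.5,"ty": 1,"tz": 0,"rx": 0,"ry": 0,"rz": 0.5,"grip": -1},
    {"tx": 0.5,"ty": 1,"tz": 0,"rx": 0,"ry": 0,"rz": 0.5,"grip": -1},
    {"tx": 0.5,"ty": 1,"tz": 0,"rx": 0,"ry": 0,"rz": 0.5,"grip": -1},
    {"tx": 0.5,"ty": 1,"tz": 0,"rx": 0,"ry": 0,"rz": 0.5,"grip": -1},
    {"tx": 0.5,"ty": 1,"tz": 0,"rx": 0,"ry": 0,"rz": 0.5,"grip": -1},
    {"tx": 0.5,"ty": 1,"tz": 0,"rx": 0,"ry": 0,"rz": 0.5,"grip": -1},
    {"tx": 0.5,"ty": 1,"tz": 0,"rx": 0,"ry": 0,"rz": 0.5,"grip": -1},
    {"tx": 0.5,"ty": 1,"tz": 0,"rx": 0,"ry": 0,"rz": 0.5,"grip": -1},
    {"tx": 0.5,"ty": 1,"tz": 0,"rx": 0,"ry": 0,"rz": 0.5,"grip": -1},
    {"tx": 0.5,"ty": 1,"tz": 0,"rx": 0,"ry": 0,"rz": 0.5,"grip": -1},
  ],
)

```text
clock: 2.78
tcp_pos: [0.3778, -0.3986, 0.2313]
orientation: [2.611, 1.747, 0.0]
contact_force: [-0.1, 0.4, -0.5]
grip_width: 0.0855
```

Request:
drive_tool(
  commands=[
    {"tx": 0.5,"ty": 1,"tz": 0,"rx": 0,"ry": 0,"rz": 0.5,"grip": -1},
    {"tx": 0.5,"ty": 1,"tz": 0,"rx": 0,"ry": 0,"rz": 0.5,"grip": -1},
    {"tx": 0.5,"ty": 1,"tz": 0,"rx": 0,"ry": 0,"rz": 0.5,"grip": -1},
    {"tx": 0.5,"ty": 1,"tz": 0,"rx": 0,"ry": 0,"rz": 0.5,"grip": -1},
    {"tx": 0.5,"ty": 1,"tz": 0,"rx": 0,"ry": 0,"rz": 0.5,"grip": -1},
    {"tx": 0.5,"ty": 1,"tz": 0,"rx": 0,"ry": 0,"rz": 0.5,"grip": -1},
    {"tx": 0,"ty": 1,"tz": 0,"rx": 0,"ry": 0,"rz": 0.5,"grip": -1},
    {"tx": 0,"ty": 1,"tz": 0,"rx": 0,"ry": 0,"rz": 0.5,"grip": -1},
    {"tx": 0,"ty": 1,"tz": 0,"rx": 0,"ry": 0,"rz": 0.5,"grip": -1},
    {"tx": 0,"ty": 1,"tz": 0,"rx": 0,"ry": 0,"rz": 0.5,"grip": -1},
  ],
)

```text
clock: 4.03
tcp_pos: [0.4369, -0.1987, 0.2314]
orientation: [1.856, 2.534, -0.0]
contact_force: [-0.1, 0.8, -0.1]
grip_width: 0.0854
```

Request:
drive_tool(
  commands=[
    {"tx": 0,"ty": 1,"tz": 0,"rx": 0,"ry": 0,"rz": 0.5,"grip": -1},
    {"tx": 0,"ty": 1,"tz": 0,"rx": 0,"ry": 0,"rz": 0.5,"grip": -1},
    {"tx": 0,"ty": 1,"tz": 0,"rx": 0,"ry": 0,"rz": 0.5,"grip": -1},
    {"tx": 0,"ty": 1,"tz": 0,"rx": 0,"ry": 0,"rz": 0.5,"grip": -1},
    {"tx": 0,"ty": 1,"tz": 0,"rx": 0,"ry": 0,"rz": 0.5,"grip": -1},
    {"tx": 0,"ty": 1,"tz": 0,"rx": 0,"ry": 0,"rz": 0.5,"grip": -1},
    {"tx": 0,"ty": 1,"tz": 0,"rx": 0,"ry": 0,"rz": 0.5,"grip": -1},
    {"tx": 0,"ty": 1,"tz": 0,"rx": 0,"ry": 0,"rz": 0.5,"grip": -1},
    {"tx": 0,"ty": 1,"tz": 0,"rx": 0,"ry": 0,"rz": 0.5,"grip": -1},
  ],
)

```text
clock: 5.15
tcp_pos: [0.4371, -0.0186, 0.2313]
orientation: [0.982, 2.984, 0.0]
contact_force: [-0.2, 0.7, -1.0]
grip_width: 0.0854
```

```bash
python3 st.py
```

```text
t 5.15 tcp [ 0.4371 -0.0186  0.2313] yawY 53.57 zax [ 0.  0. -1.] F [-0.2  0.7 -1. ] w 0.0854 q [ 0.53  0.13 -0.67  2.06  0.1   0.98  0.74]
```

Request:
drive_tool(
  commands=[
    {"tx": 0.05,"ty": 0.87,"tz": -0.3,"rx": 0,"ry": 0,"rz": 0,"grip": -1},
    {"tx": 0.02,"ty": 0.87,"tz": -0.3,"rx": 0,"ry": 0,"rz": 0,"grip": -1},
    {"tx": 0,"ty": 0.87,"tz": -0.3,"rx": 0,"ry": 0,"rz": 0,"grip": -1},
    {"tx": 0,"ty": 0.87,"tz": -0.3,"rx": 0,"ry": 0,"rz": 0,"grip": -1},
    {"tx": 0,"ty": 0,"tz": 0,"rx": 0,"ry": 0,"rz": 0,"grip": -1},
  ],
)

```text
clock: 5.78
tcp_pos: [0.4381, 0.0513, 0.2071]
orientation: [-0.982, -2.983, -0.001]
contact_force: [0.2, -0.1, 0.4]
grip_width: 0.0854
```

```bash
cat > wr.py <<'E'
from st import *; from h import *
from bench import eyes, spotter
import sys
def wr(name):
    o,M=st(); f=eyes.grab_frame('wrist'); T=np.eye(4); T[:3,:3]=M; T[:3,3]=o['tcp_pos']; f['T']=T@f['T_tool_cam']
    cv2.imwrite(f'pics/{name}.png',f['frame']); pickle.dump(f,open(name+'.pkl','wb')); return f
if __name__=='__main__':
    f=wr(sys.argv[1]); W=img(f)
E
python3 - <<'E'
from wr import *
f=wr('w1'); W=img(f).reshape(-1,3)
g=W[(W[:,2]>.098)&(W[:,2]<.118)&(np.hypot(W[:,0]-.4386,W[:,1]-.0508)<.04)]
print(len(g),g.mean(0),cv2.minAreaRect(g[:,:2].astype(np.float32)))
E
```

```text
t 5.78 tcp [0.4381 0.0513 0.2071] yawY 53.56 zax [-0.001  0.001 -1.   ] F [ 0.2 -0.1  0.4] w 0.0854 q [ 0.4   0.18 -0.72  2.08  0.15  0.93  0.53]
914 [0.43715277 0.04953209 0.10994991] ((0.4385053515434265, 0.04860067740082741), (0.011785340495407581, 0.03987777605652809), 53.45167541503906)
```

View pics/w1.png

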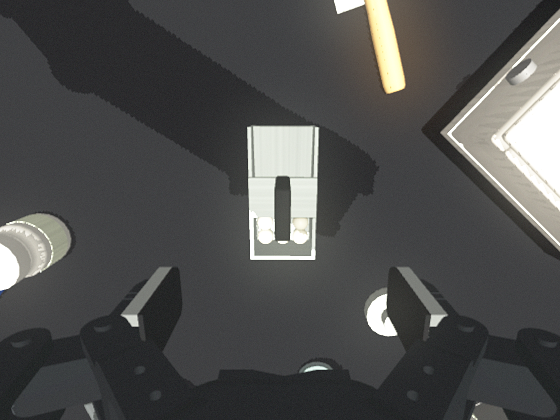

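The wrist view shows the aluminium scoop at (283,195), its fin at (283,207) aligned midway between the pads, and the balls at the rear around (283,230). The fingers have a clear way down.

Request:
drive_tool(
  commands=[
    {"tx": 0.01,"ty": -0.06,"tz": -1,"rx": 0,"ry": 0,"rz": 0,"grip": -1},
    {"tx": 0,"ty": 0,"tz": -1,"rx": 0,"ry": 0,"rz": 0,"grip": -1},
    {"tx": 0,"ty": 0,"tz": -1,"rx": 0,"ry": 0,"rz": 0,"grip": -1},
    {"tx": 0,"ty": 0,"tz": -1,"rx": 0,"ry": 0,"rz": 0,"grip": -1},
    {"tx": 0,"ty": 0,"tz": -1,"rx": 0,"ry": 0,"rz": 0,"grip": -1},
    {"tx": 0,"ty": 0,"tz": -1,"rx": 0,"ry": 0,"rz": 0,"grip": -1},
    {"tx": 0,"ty": 0,"tz": -0.95,"rx": 0,"ry": 0,"rz": 0,"grip": -1},
  ],
)

```text
clock: 6.7
tcp_pos: [0.4391, 0.0475, 0.0679]
orientation: [0.99, 2.981, -0.001]
contact_force: [0.0, 0.7, 0.2]
grip_width: 0.0855
```

Request:
drive_tool(
  grip_force=80,
  commands=[
    {"tx": 0,"ty": 0,"tz": 0,"rx": 0,"ry": 0,"rz": 0,"grip": 1},
    {"tx": 0,"ty": 0,"tz": 0,"rx": 0,"ry": 0,"rz": 0,"grip": 1},
    {"tx": 0,"ty": 0,"tz": 0,"rx": 0,"ry": 0,"rz": 0,"grip": 1},
    {"tx": 0,"ty": 0,"tz": 0,"rx": 0,"ry": 0,"rz": 0,"grip": 1},
    {"tx": 0,"ty": 0,"tz": 0,"rx": 0,"ry": 0,"rz": 0,"grip": 1},
    {"tx": 0,"ty": 0,"tz": 0,"rx": 0,"ry": 0,"rz": 0,"grip": 1},
    {"tx": 0,"ty": 0,"tz": 0,"rx": 0,"ry": 0,"rz": 0,"grip": 1},
    {"tx": 0,"ty": 0,"tz": 0,"rx": 0,"ry": 0,"rz": 0,"grip": 1},
  ],
)

```text
clock: 7.7
tcp_pos: [0.4392, 0.0485, 0.0689]
orientation: [0.989, 2.981, 0.0]
contact_force: [-1.4, 0.1, 7.2]
grip_width: 0.0114
```

Request:
drive_tool(
  commands=[
    {"tx": 0,"ty": 0,"tz": 0.5,"rx": 0,"ry": 0,"rz": 0,"grip": 1},
    {"tx": 0,"ty": 0,"tz": 0.9,"rx": 0,"ry": 0,"rz": 0,"grip": 1},
    {"tx": 0,"ty": 0,"tz": 1,"rx": 0,"ry": 0,"rz": 0,"grip": 1},
    {"tx": 0,"ty": 0,"tz": 1,"rx": 0,"ry": 0,"rz": 0,"grip": 1},
    {"tx": 0,"ty": 0,"tz": 1,"rx": 0,"ry": 0,"rz": 0,"grip": 1},
    {"tx": 0,"ty": 0,"tz": 1,"rx": 0,"ry": 0,"rz": 0,"grip": 1},
    {"tx": 0,"ty": 0,"tz": 1,"rx": 0,"ry": 0,"rz": 0,"grip": 1},
    {"tx": 0,"ty": 0,"tz": 1,"rx": 0,"ry": 0,"rz": 0,"grip": 1},
    {"tx": 0,"ty": 0,"tz": 1,"rx": 0,"ry": 0,"rz": 0,"grip": 1},
    {"tx": 0,"ty": 0,"tz": 0.8,"rx": 0,"ry": 0,"rz": 0,"grip": 1},
  ],
)

```text
clock: 8.95
tcp_pos: [0.4381, 0.0485, 0.2531]
orientation: [-0.988, -2.982, 0.0]
contact_force: [-0.7, -0.3, -2.6]
grip_width: 0.0115
```

Request:
drive_tool(
  commands=[
    {"tx": 0.15,"ty": -0.25,"tz": 0,"rx": 0,"ry": 0,"rz": 0,"grip": 1},
    {"tx": 0.3,"ty": -0.5,"tz": 0,"rx": 0,"ry": 0,"rz": 0,"grip": 1},
    {"tx": 0.5,"ty": -0.75,"tz": 0,"rx": 0,"ry": 0,"rz": 0.1,"grip": 1},
    {"tx": 0.6,"ty": -1,"tz": 0,"rx": 0,"ry": 0,"rz": 0.1,"grip": 1},
    {"tx": 0.6,"ty": -1,"tz": 0,"rx": 0,"ry": 0,"rz": 0.1,"grip": 1},
    {"tx": 0.6,"ty": -1,"tz": 0,"rx": 0,"ry": 0,"rz": 0.1,"grip": 1},
    {"tx": 0.6,"ty": -1,"tz": 0,"rx": 0,"ry": 0,"rz": 0.1,"grip": 1},
    {"tx": 0.6,"ty": -1,"tz": 0,"rx": 0,"ry": 0,"rz": 0.1,"grip": 1},
    {"tx": 0.6,"ty": -1,"tz": 0,"rx": 0,"ry": 0,"rz": 0.1,"grip": 1},
    {"tx": 0.6,"ty": -1,"tz": 0,"rx": 0,"ry": 0,"rz": 0.1,"grip": 1},
  ],
)

```text
clock: 10.2
tcp_pos: [0.5415, -0.1233, 0.2507]
orientation: [-0.821, -3.03, 0.0]
contact_force: [0.3, 0.2, -4.1]
grip_width: 0.0112
```

```bash
python3 st.py
```

```text
t 10.2 tcp [ 0.5415 -0.1233  0.2507] yawY 59.69 zax [-0.003  0.    -1.   ] F [ 0.3  0.2 -4.1] w 0.0112 q [ 0.61  0.33 -0.61  1.79  0.21  1.1   0.97]
```

Request:
drive_tool(
  commands=[
    {"tx": 0.65,"ty": -1,"tz": 0,"rx": 0,"ry": 0,"rz": 0.1,"grip": 1},
    {"tx": 0.65,"ty": -1,"tz": 0,"rx": 0,"ry": 0,"rz": 0.1,"grip": 1},
    {"tx": 0.65,"ty": -1,"tz": 0,"rx": 0,"ry": 0,"rz": 0.1,"grip": 1},
    {"tx": 0.65,"ty": -1,"tz": 0,"rx": 0,"ry": 0,"rz": 0.1,"grip": 1},
    {"tx": 0.65,"ty": -1,"tz": 0,"rx": 0,"ry": 0,"rz": 0.1,"grip": 1},
    {"tx": 0.65,"ty": -1,"tz": 0,"rx": 0,"ry": 0,"rz": 0.1,"grip": 1},
    {"tx": 0.65,"ty": -1,"tz": 0,"rx": 0,"ry": 0,"rz": 0.1,"grip": 1},
    {"tx": 0.55,"ty": -0.8,"tz": 0,"rx": 0,"ry": 0,"rz": 0,"grip": 1},
    {"tx": 0.35,"ty": -0.5,"tz": 0,"rx": 0,"ry": 0,"rz": 0,"grip": 1},
    {"tx": 0.2,"ty": -0.3,"tz": 0,"rx": 0,"ry": 0,"rz": 0,"grip": 1},
  ],
)

```text
clock: 11.45
tcp_pos: [0.6544, -0.2943, 0.251]
orientation: [-0.672, -3.067, -0.001]
contact_force: [-0.7, 0.1, -3.1]
grip_width: 0.0107
```

Run:
```python
from wr import *
f=wr('w2')
for c in ['scene','top']:
    f=eyes.grab_frame(c); pickle.dump(f,open(c+'1.pkl','wb')); I=f['frame']
    a=I[150:300,120:330] if c=='scene' else I[140:280,300:440]
    cv2.imwrite(f'pics/{c}1.png',cv2.resize(a,None,fx=3.5,fy=3.5,interpolation=cv2.INTER_CUBIC))
```

```text
t 11.45 tcp [ 0.6544 -0.2943  0.251 ] yawY 65.27 zax [-0.002  0.001 -1.   ] F [-0.7  0.1 -3.1] w 0.0107 q [ 0.68  0.59 -0.54  1.39  0.31  1.25  1.26]
```

View pics/w2.png

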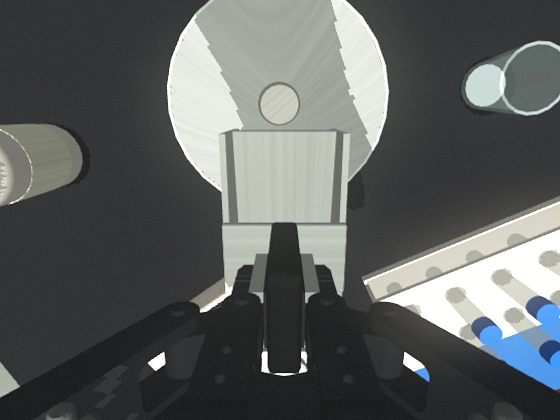

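View pics/scene1.png

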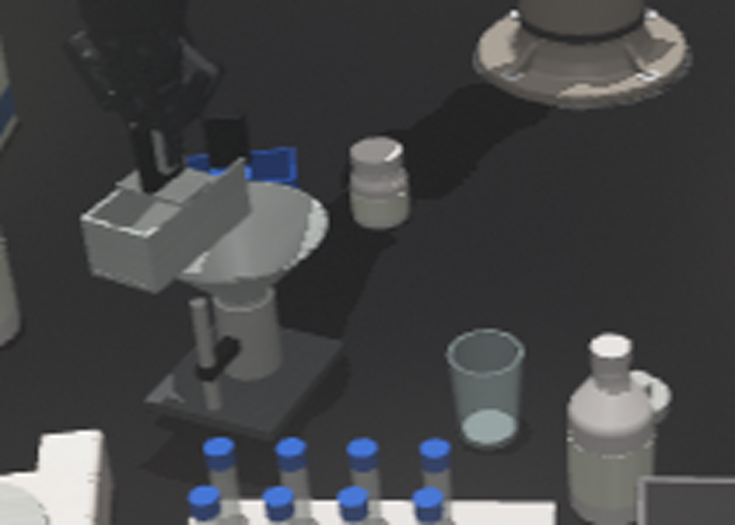

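The spout edge at wrist (285,130) lines up with the neck bore at (279,103) and is still level with the balls inside. Next I'll tilt slowly with the spout edge about 20 mm before the centre.

Request:
drive_tool(
  commands=[
    {"tx": -0.16,"ty": 0.07,"tz": 0,"rx": -0.2,"ry": -0.45,"rz": 0,"grip": 1},
    {"tx": -0.16,"ty": 0.07,"tz": 0,"rx": -0.2,"ry": -0.45,"rz": 0,"grip": 1},
    {"tx": -0.16,"ty": 0.07,"tz": 0,"rx": -0.2,"ry": -0.45,"rz": 0,"grip": 1},
    {"tx": -0.16,"ty": 0.07,"tz": 0,"rx": -0.2,"ry": -0.45,"rz": 0,"grip": 1},
    {"tx": -0.1,"ty": 0.04,"tz": 0,"rx": -0.1,"ry": -0.23,"rz": 0,"grip": 1},
    {"tx": -0.1,"ty": 0.04,"tz": 0,"rx": -0.1,"ry": -0.23,"rz": 0,"grip": 1},
  ],
)

```text
clock: 12.35
tcp_pos: [0.6371, -0.2852, 0.2525]
orientation: [0.598, 2.737, -0.098]
contact_force: [0.6, 0.0, -4.1]
grip_width: 0.0111
```

Run:
```python
from wr import *
f=wr('w3')
```

```text
t 12.35 tcp [ 0.6371 -0.2852  0.2525] yawY 65.41 zax [ 0.31  -0.137 -0.941] F [ 0.6  0.  -4.1] w 0.0111 q [ 0.75  0.39 -0.56  1.74  0.37  0.75  1.17]
```

View pics/w3.png

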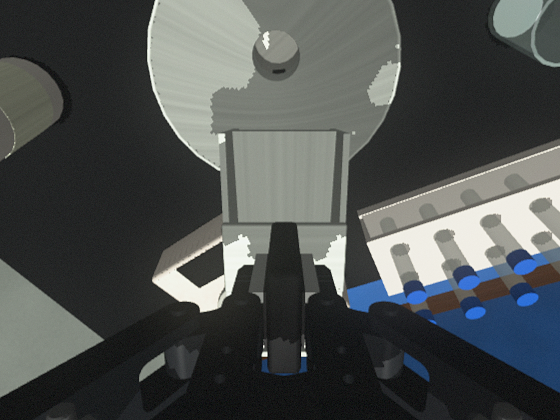

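Tilt is 20°. No ball shows in the trough yet, and the spout is well inside the mouth. Continuing slowly.

Request:
drive_tool(
  commands=[
    {"tx": -0.1,"ty": 0.04,"tz": 0,"rx": -0.1,"ry": -0.23,"rz": 0,"grip": 1},
    {"tx": -0.1,"ty": 0.04,"tz": 0,"rx": -0.1,"ry": -0.23,"rz": 0,"grip": 1},
    {"tx": -0.1,"ty": 0.04,"tz": 0,"rx": -0.1,"ry": -0.23,"rz": 0,"grip": 1},
    {"tx": -0.1,"ty": 0.04,"tz": 0,"rx": -0.1,"ry": -0.23,"rz": 0,"grip": 1},
    {"tx": 0,"ty": 0,"tz": 0,"rx": 0,"ry": 0,"rz": 0,"grip": 1},
    {"tx": 0,"ty": 0,"tz": 0,"rx": 0,"ry": 0,"rz": 0,"grip": 1},
  ],
)

```text
clock: 13.15
tcp_pos: [0.6302, -0.2829, 0.2528]
orientation: [0.569, 2.602, -0.13]
contact_force: [0.3, 0.1, -2.4]
grip_width: 0.0116
```

Run:
```python
from wr import *
f=wr('w4')
```

```text
t 13.15 tcp [ 0.6302 -0.2829  0.2528] yawY 65.42 zax [ 0.427 -0.188 -0.885] F [ 0.3  0.1 -2.4] w 0.0116 q [ 0.75  0.32 -0.53  1.87  0.44  0.55  1.09]
```

View pics/w4.png

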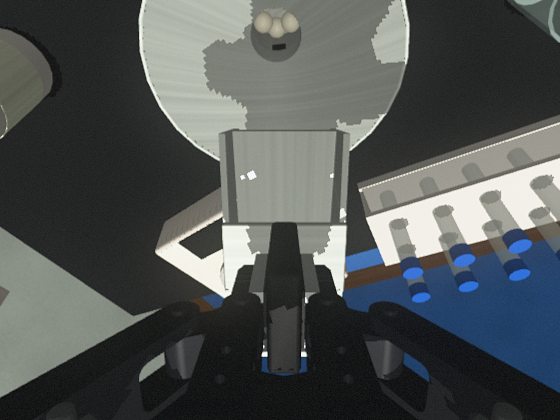

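Three balls show at the neck (277,23) and none in the visible trough. I'll tilt a bit further to empty it, then inspect.

Request:
drive_tool(
  commands=[
    {"tx": -0.1,"ty": 0.04,"tz": 0,"rx": -0.1,"ry": -0.23,"rz": 0,"grip": 1},
    {"tx": -0.1,"ty": 0.04,"tz": 0,"rx": -0.1,"ry": -0.23,"rz": 0,"grip": 1},
    {"tx": -0.1,"ty": 0.04,"tz": 0,"rx": -0.1,"ry": -0.23,"rz": 0,"grip": 1},
    {"tx": -0.1,"ty": 0.04,"tz": 0,"rx": -0.1,"ry": -0.23,"rz": 0,"grip": 1},
    {"tx": 0,"ty": 0,"tz": 0,"rx": 0,"ry": 0,"rz": 0,"grip": 1},
    {"tx": 0,"ty": 0,"tz": 0,"rx": 0,"ry": 0,"rz": 0,"grip": 1},
  ],
)

```text
clock: 13.95
tcp_pos: [0.6225, -0.28, 0.2527]
orientation: [0.54, 2.465, -0.16]
contact_force: [0.1, -0.1, -2.4]
grip_width: 0.0111
```

Run:
```python
from wr import *
f=wr('w5'); W=img(f)
a=f['frame'][0:70,225:325]; cv2.imwrite('pics/w5n.png',cv2.resize(a,None,fx=6,fy=6,interpolation=cv2.INTER_CUBIC))
for t in ['ball0_center']: 
    for d in spotter.masks_of('wrist',t):
        m=d['mask']; p=W[m]; p=p[np.isfinite(p).all(1)]; print(round(d['confidence'],2),np.array(d['position'])*[560,420],np.median(p,0).round(3), p[:,2].max().round(3))
```

```text
t 13.95 tcp [ 0.6225 -0.28    0.2527] yawY 65.48 zax [ 0.536 -0.235 -0.811] F [ 0.1 -0.1 -2.4] w 0.0111 q [ 0.68  0.26 -0.44  2.    0.59  0.33  0.92]
```

View pics/w5.png

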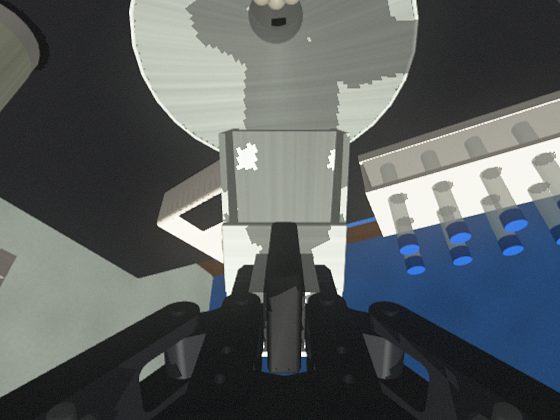

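View pics/w5n.png

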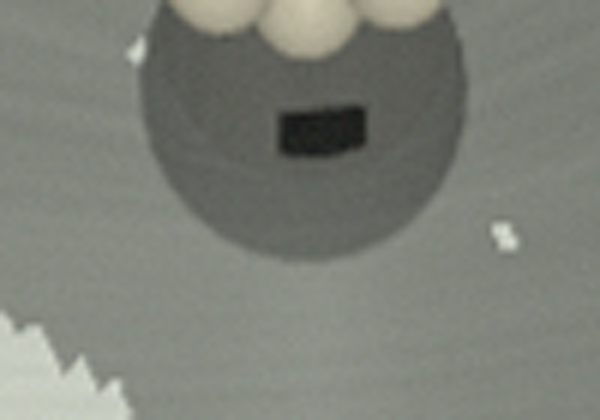

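Run:
```python
from h import *
for n in ['w4','w5']:
    f=pickle.load(open(n+'.pkl','rb')); W=img(f)
    for v,u in ([(22,262),(24,277),(21,291),(30,277),(45,277),(8,277)] if n=='w4' else [(5,277),(3,262),(3,290),(30,277)]): print(n,u,v,W[v,u].round(3),f['range_z'][v,u])
f=pickle.load(open('top1.pkl','rb'))
```

```text
w4 262 22 [ 0.582 -0.279  0.044] 0.27590558
w4 277 24 [ 0.591 -0.27   0.033] 0.28684747
w4 291 21 [ 0.591 -0.258  0.042] 0.27724382
w4 277 30 [ 0.594 -0.271  0.037] 0.28665087
w4 277 45 [ 0.601 -0.275  0.047] 0.2847661
w4 277 8 [ 0.583 -0.266  0.019] 0.29130736
w5 277 5 [ 0.597 -0.272  0.034] 0.27140093
w5 262 3 [ 0.588 -0.281  0.042] 0.26288563
w5 290 3 [ 0.598 -0.262  0.039] 0.265761
w5 277 30 [ 0.598 -0.273  0.072] 0.24863675
```

Through the neck, ball tops lie at z 0.034–0.044, so these are in the jar. I'll level the scoop and carry it back, then verify both the jar and the scoop.

Request:
drive_tool(
  commands=[
    {"tx": 0.1,"ty": -0.05,"tz": 0.2,"rx": 0.3,"ry": 0.68,"rz": 0,"grip": 1},
    {"tx": 0.1,"ty": -0.05,"tz": 0.2,"rx": 0.3,"ry": 0.68,"rz": 0,"grip": 1},
    {"tx": 0.1,"ty": -0.05,"tz": 0.2,"rx": 0.3,"ry": 0.68,"rz": 0,"grip": 1},
    {"tx": 0.1,"ty": 0,"tz": 0.1,"rx": 0.3,"ry": 0.68,"rz": 0,"grip": 1},
    {"tx": 0,"ty": 0.3,"tz": 0,"rx": 0.3,"ry": 0.68,"rz": 0,"grip": 1},
    {"tx": -0.3,"ty": 0.7,"tz": 0,"rx": 0.3,"ry": 0.68,"rz": -0.1,"grip": 1},
    {"tx": -0.6,"ty": 1,"tz": 0,"rx": 0,"ry": 0,"rz": -0.1,"grip": 1},
    {"tx": -0.6,"ty": 1,"tz": 0,"rx": 0,"ry": 0,"rz": -0.1,"grip": 1},
    {"tx": -0.6,"ty": 1,"tz": 0,"rx": 0,"ry": 0,"rz": -0.1,"grip": 1},
    {"tx": -0.6,"ty": 1,"tz": 0,"rx": 0,"ry": 0,"rz": -0.1,"grip": 1},
  ],
)

```text
clock: 15.3
tcp_pos: [0.5762, -0.1825, 0.2666]
orientation: [0.779, 3.04, 0.001]
contact_force: [-0.6, 0.5, -1.8]
grip_width: 0.0113
```

Request:
drive_tool(
  commands=[
    {"tx": -0.6,"ty": 1,"tz": 0,"rx": 0,"ry": 0,"rz": -0.1,"grip": 1},
    {"tx": -0.6,"ty": 1,"tz": 0,"rx": 0,"ry": 0,"rz": -0.1,"grip": 1},
    {"tx": -0.6,"ty": 1,"tz": 0,"rx": 0,"ry": 0,"rz": -0.1,"grip": 1},
    {"tx": -0.6,"ty": 1,"tz": 0,"rx": 0,"ry": 0,"rz": -0.1,"grip": 1},
    {"tx": -0.6,"ty": 1,"tz": 0,"rx": 0,"ry": 0,"rz": -0.1,"grip": 1},
    {"tx": -0.6,"ty": 1,"tz": 0,"rx": 0,"ry": 0,"rz": -0.1,"grip": 1},
    {"tx": -0.6,"ty": 1,"tz": 0,"rx": 0,"ry": 0,"rz": -0.1,"grip": 1},
    {"tx": -0.6,"ty": 1,"tz": 0,"rx": 0,"ry": 0,"rz": -0.1,"grip": 1},
    {"tx": -0.6,"ty": 1,"tz": 0,"rx": 0,"ry": 0,"rz": -0.1,"grip": 1},
    {"tx": -0.6,"ty": 1,"tz": 0,"rx": 0,"ry": 0,"rz": -0.1,"grip": 1},
  ],
)

```text
clock: 16.55
tcp_pos: [0.4562, 0.018, 0.2669]
orientation: [0.989, 2.978, 0.001]
contact_force: [0.1, 0.0, -2.2]
grip_width: 0.0114
```

Run:
```python
from wr import *
f=wr('w6')
f=eyes.grab_frame('top'); pickle.dump(f,open('top2.pkl','wb')); I=f['frame']
W=img(f)
a=cv2.resize(I[180:225,350:400],None,fx=8,fy=8,interpolation=cv2.INTER_CUBIC)
b=cv2.resize(I[200:300,210:330],None,fx=3.6,fy=3.6,interpolation=cv2.INTER_CUBIC)
cv2.imwrite('pics/t2.png',np.hstack([a[:360],b[:360]]))
for d in spotter.boxes_of('top','ball0_center'): print(d)
s=eyes.grab_frame('scene');cv2.imwrite('pics/s2.png',cv2.resize(s['frame'][120:300,130:400],None,fx=2.9,fy=2.9,interpolation=cv2.INTER_CUBIC))
for d in spotter.boxes_of('scene','ball0_center'): print(d)
```

```text
t 16.55 tcp [0.4562 0.018  0.2669] yawY 53.26 zax [ 0.004 -0.001 -1.   ] F [ 0.1  0.  -2.2] w 0.0114 q [ 0.5   0.13 -0.73  1.97  0.1   1.07  0.66]
{'position': [0.3586, 0.6876], 'confidence': 0.39}
```

View pics/t2.png

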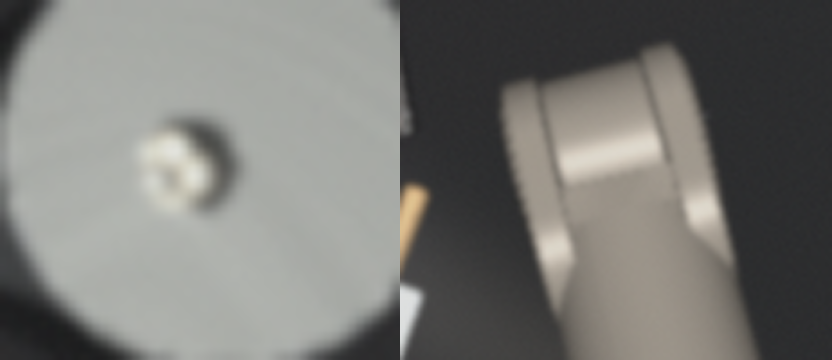

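View pics/s2.png

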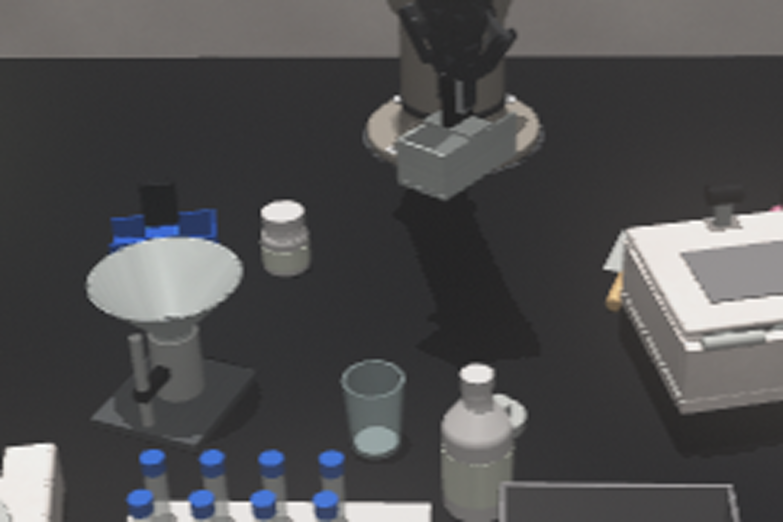

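The neck shows balls only deep in the jar, and no stray balls are visible on the bench or in the scoop's open rear. I'll put the scoop down.

Request:
drive_tool(
  commands=[
    {"tx": -0.4,"ty": 0.75,"tz": -0.5,"rx": 0,"ry": 0,"rz": 0,"grip": 1},
    {"tx": -0.4,"ty": 0.75,"tz": -1,"rx": 0,"ry": 0,"rz": 0,"grip": 1},
    {"tx": 0,"ty": 0,"tz": -1,"rx": 0,"ry": 0,"rz": 0,"grip": 1},
    {"tx": 0,"ty": 0,"tz": -1,"rx": 0,"ry": 0,"rz": 0,"grip": 1},
    {"tx": 0,"ty": 0,"tz": -1,"rx": 0,"ry": 0,"rz": 0,"grip": 1},
    {"tx": 0,"ty": 0,"tz": -1,"rx": 0,"ry": 0,"rz": 0,"grip": 1},
    {"tx": 0,"ty": 0,"tz": -1,"rx": 0,"ry": 0,"rz": 0,"grip": 1},
    {"tx": 0,"ty": 0,"tz": -1,"rx": 0,"ry": 0,"rz": 0,"grip": 1},
    {"tx": 0,"ty": 0,"tz": -1,"rx": 0,"ry": 0,"rz": 0,"grip": 1},
    {"tx": 0,"ty": 0,"tz": -0.6,"rx": 0,"ry": 0,"rz": 0,"grip": 1},
  ],
)

```text
clock: 18.05
tcp_pos: [0.4403, 0.0464, 0.0833]
orientation: [0.991, 2.979, -0.001]
contact_force: [0.3, 0.2, -2.6]
grip_width: 0.0112
```

Request:
drive_tool(
  commands=[
    {"tx": 0,"ty": 0,"tz": -0.3,"rx": 0,"ry": 0,"rz": 0,"grip": 1},
    {"tx": 0,"ty": 0,"tz": -0.15,"rx": 0,"ry": 0,"rz": 0,"grip": 1},
    {"tx": 0,"ty": 0,"tz": 0,"rx": 0,"ry": 0,"rz": 0,"grip": 1},
  ],
)

```text
clock: 18.42
tcp_pos: [0.4402, 0.0471, 0.0756]
orientation: [0.989, 2.979, -0.001]
contact_force: [0.3, -0.2, -2.2]
grip_width: 0.0114
```

Request:
drive_tool(
  commands=[
    {"tx": 0,"ty": 0,"tz": -0.15,"rx": 0,"ry": 0,"rz": 0,"grip": 1},
    {"tx": 0,"ty": 0,"tz": -0.1,"rx": 0,"ry": 0,"rz": 0,"grip": 1},
    {"tx": 0,"ty": 0,"tz": 0,"rx": 0,"ry": 0,"rz": 0,"grip": 1},
  ],
)

```text
clock: 18.8
tcp_pos: [0.4398, 0.0471, 0.0702]
orientation: [0.989, 2.979, -0.001]
contact_force: [-0.8, -0.1, -2.4]
grip_width: 0.0109
```

Request:
drive_tool(
  commands=[
    {"tx": 0,"ty": 0,"tz": -0.07,"rx": 0,"ry": 0,"rz": 0,"grip": 1},
    {"tx": 0,"ty": 0,"tz": -0.05,"rx": 0,"ry": 0,"rz": 0,"grip": 1},
    {"tx": 0,"ty": 0,"tz": 0,"rx": 0,"ry": 0,"rz": 0,"grip": 1},
  ],
)

```text
clock: 19.18
tcp_pos: [0.4402, 0.0471, 0.0688]
orientation: [0.989, 2.978, -0.002]
contact_force: [-3.3, -1.0, 12.1]
grip_width: 0.0108
```

On the bench, with contact showing at 12 N. Releasing and rising straight up.

Request:
drive_tool(
  commands=[
    {"tx": 0,"ty": 0,"tz": 0,"rx": 0,"ry": 0,"rz": 0,"grip": 0.2},
    {"tx": 0,"ty": 0,"tz": 0,"rx": 0,"ry": 0,"rz": 0,"grip": -0.5},
    {"tx": 0,"ty": 0,"tz": 0,"rx": 0,"ry": 0,"rz": 0,"grip": -1},
    {"tx": 0,"ty": 0,"tz": 0,"rx": 0,"ry": 0,"rz": 0,"grip": -1},
    {"tx": 0,"ty": 0,"tz": 0,"rx": 0,"ry": 0,"rz": 0,"grip": -1},
  ],
)

```text
clock: 19.8
tcp_pos: [0.4399, 0.0471, 0.0679]
orientation: [0.989, 2.979, -0.001]
contact_force: [-0.4, -0.7, 0.7]
grip_width: 0.0853
```

Request:
drive_tool(
  commands=[
    {"tx": 0,"ty": 0,"tz": 1,"rx": 0,"ry": 0,"rz": 0,"grip": -1},
    {"tx": 0,"ty": 0,"tz": 1,"rx": 0,"ry": 0,"rz": 0,"grip": -1},
    {"tx": 0,"ty": 0,"tz": 1,"rx": 0,"ry": 0,"rz": 0,"grip": -1},
    {"tx": 0,"ty": 0,"tz": 1,"rx": 0,"ry": 0,"rz": 0,"grip": -1},
    {"tx": 0,"ty": 0,"tz": 1,"rx": 0,"ry": 0,"rz": 0,"grip": -1},
    {"tx": 0,"ty": 0,"tz": 1,"rx": 0,"ry": 0,"rz": 0,"grip": -1},
    {"tx": 0,"ty": 0,"tz": 1,"rx": 0,"ry": 0,"rz": 0,"grip": -1},
    {"tx": 0,"ty": 0,"tz": 1,"rx": 0,"ry": 0,"rz": 0,"grip": -1},
    {"tx": 0,"ty": 0,"tz": 0.5,"rx": 0,"ry": 0,"rz": 0,"grip": -1},
  ],
)

```text
clock: 20.92
tcp_pos: [0.4402, 0.0472, 0.2388]
orientation: [0.989, 2.978, -0.0]
contact_force: [-0.2, -0.5, -0.5]
grip_width: 0.0855
```

Run:
```python
from wr import *
f=wr('w7'); W=img(f).reshape(-1,3)
g=W[(W[:,2]>.09)&(W[:,2]<.125)&(np.hypot(W[:,0]-.4386,W[:,1]-.0508)<.06)]
print(len(g),g.mean(0),np.percentile(g[:,2],[5,50,95]),cv2.minAreaRect(g[:,:2].astype(np.float32)))
```

```text
t 20.93 tcp [0.4402 0.0472 0.2388] yawY 53.27 zax [ 0.004 -0.001 -1.   ] F [-0.2 -0.5 -0.5] w 0.0855 q [ 0.46  0.15 -0.77  2.04  0.12  1.    0.57]
746 [0.43762896 0.04795653 0.10951174] [0.10290903 0.11028115 0.11160776] ((0.4391797184944153, 0.04662282019853592), (0.01154099591076374, 0.04001510143280029), 53.068885803222656)
```

View pics/w7.png

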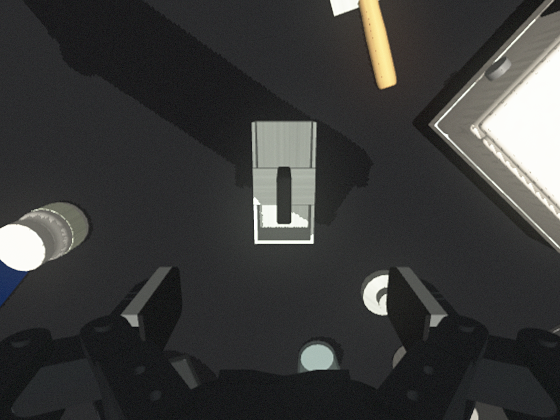

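The scoop stands upright with its fin top at 0.110 and is empty at (283,215). Next is the knob.

Request:
drive_tool(
  commands=[
    {"tx": 0.1,"ty": 1,"tz": 0,"rx": 0,"ry": 0,"rz": 0.5,"grip": -1},
    {"tx": 0.1,"ty": 1,"tz": 0,"rx": 0,"ry": 0,"rz": 0.5,"grip": -1},
    {"tx": 0.1,"ty": 1,"tz": 0,"rx": 0,"ry": 0,"rz": 0.5,"grip": -1},
    {"tx": 0.1,"ty": 1,"tz": 0,"rx": 0,"ry": 0,"rz": 0.5,"grip": -1},
    {"tx": 0.1,"ty": 1,"tz": 0,"rx": 0,"ry": 0,"rz": 0.5,"grip": -1},
    {"tx": 0.1,"ty": 1,"tz": 0,"rx": 0,"ry": 0,"rz": 0.5,"grip": -1},
    {"tx": 0.1,"ty": 1,"tz": 0,"rx": 0,"ry": 0,"rz": 0.5,"grip": -1},
    {"tx": 0.1,"ty": 1,"tz": 0,"rx": 0,"ry": 0,"rz": 0.5,"grip": -1},
    {"tx": 0.1,"ty": 1,"tz": 0,"rx": 0,"ry": 0,"rz": 0.5,"grip": -1},
    {"tx": 0.1,"ty": 1,"tz": 0,"rx": 0,"ry": 0,"rz": 0.5,"grip": -1},
  ],
)

```text
clock: 22.22
tcp_pos: [0.4601, 0.2484, 0.2379]
orientation: [-0.097, 3.138, 0.001]
contact_force: [-0.1, -0.2, 0.7]
grip_width: 0.0855
```

Request:
drive_tool(
  commands=[
    {"tx": 0.1,"ty": 1,"tz": 0,"rx": 0,"ry": 0,"rz": 0.5,"grip": -1},
    {"tx": 0.1,"ty": 1,"tz": 0,"rx": 0,"ry": 0,"rz": 0.5,"grip": -1},
    {"tx": 0,"ty": 0.1,"tz": 0,"rx": 0,"ry": 0,"rz": 0,"grip": -1},
    {"tx": 0,"ty": 0,"tz": 0,"rx": 0,"ry": 0,"rz": 0,"grip": -1},
  ],
)

```text
clock: 22.72
tcp_pos: [0.4638, 0.2888, 0.2377]
orientation: [-0.308, 3.124, 0.0]
contact_force: [0.3, -1.2, -0.4]
grip_width: 0.0857
```

Run:
```python
from wr import *
f=wr('w8'); W=img(f)
w=W.reshape(-1,3)
k=w[(w[:,2]>.165)&(w[:,2]<.2)&(np.hypot(w[:,0]-.465,w[:,1]-.2905)<.035)]
print(len(k),k.mean(0),np.percentile(k[:,2],[5,50,95]),cv2.minAreaRect(k[:,:2].astype(np.float32)))
t=eyes.grab_frame('top')
a=cv2.resize(t['frame'][175:230,345:405],None,fx=8,fy=8,interpolation=cv2.INTER_CUBIC); cv2.imwrite('pics/t3.png',a)
```

```text
t 22.73 tcp [0.4638 0.2888 0.2377] yawY 101.25 zax [ 0.002  0.    -1.   ] F [ 0.3 -1.2 -0.4] w 0.0857 q [ 0.08  0.41 -0.95  1.81  0.37  1.11  0.77]
2039 [0.46310574 0.28823237 0.18370099] [0.17736133 0.1847552  0.18671467] ((0.4651756286621094, 0.288687139749527), (0.02138812094926834, 0.03592853993177414), 13.454336166381836)
```

View pics/w8.png

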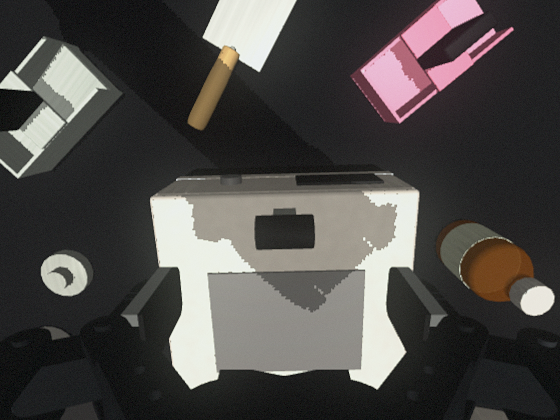

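View pics/t3.png

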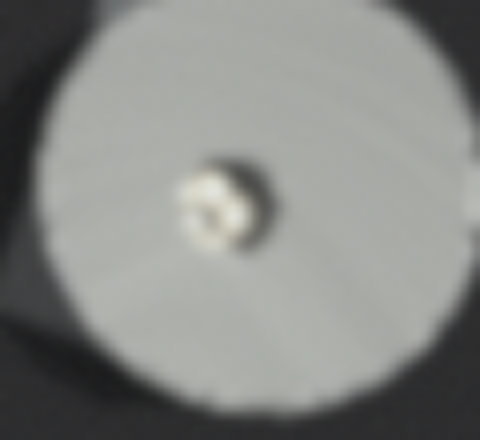

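The knob at wrist (285,232) is centred and parallel to the jaws' line, measured at (0.465, 0.289, top 0.186). Descending and gripping across its ends.

Request:
drive_tool(
  commands=[
    {"tx": 0.05,"ty": 0.02,"tz": -1,"rx": 0,"ry": 0,"rz": 0,"grip": -1},
    {"tx": 0,"ty": 0,"tz": -1,"rx": 0,"ry": 0,"rz": 0,"grip": -1},
    {"tx": 0,"ty": 0,"tz": -1,"rx": 0,"ry": 0,"rz": 0,"grip": -1},
    {"tx": 0,"ty": 0,"tz": -1,"rx": 0,"ry": 0,"rz": 0,"grip": -1},
    {"tx": 0,"ty": 0,"tz": 0,"rx": 0,"ry": 0,"rz": 0,"grip": -1},
  ],
)

```text
clock: 23.45
tcp_pos: [0.4638, 0.2886, 0.1558]
orientation: [0.309, -3.125, 0.001]
contact_force: [0.3, -0.2, -0.1]
grip_width: 0.0851
```

Request:
drive_tool(
  grip_force=60,
  commands=[
    {"tx": 0,"ty": 0,"tz": 0,"rx": 0,"ry": 0,"rz": 0,"grip": 1},
    {"tx": 0,"ty": 0,"tz": 0,"rx": 0,"ry": 0,"rz": 0,"grip": 1},
    {"tx": 0,"ty": 0,"tz": 0,"rx": 0,"ry": 0,"rz": 0,"grip": 1},
    {"tx": 0,"ty": 0,"tz": 0,"rx": 0,"ry": 0,"rz": 0,"grip": 1},
    {"tx": 0,"ty": 0,"tz": 0,"rx": 0,"ry": 0,"rz": 0,"grip": 1},
    {"tx": 0,"ty": 0,"tz": 0,"rx": 0,"ry": 0,"rz": 0,"grip": 1},
  ],
)

```text
clock: 24.2
tcp_pos: [0.4653, 0.2896, 0.1589]
orientation: [-0.309, 3.122, 0.0]
contact_force: [-1.2, -1.6, 5.3]
grip_width: 0.0352
```

Run:
```python
from st import *
o,M=st()
# knob path deltas
ph=np.radians(11.5); rr=np.hypot(.175,.045); a0=np.arctan2(.045,.175)
prev=None
for a in np.radians([0,5,10,15,20,25,30,35,40,45]):
    u=.175-rr*np.cos(a0+a); z=rr*np.sin(a0+a)-.045
    print(np.degrees(a).round(), 'tcp',(o['tcp_pos']+[u*np.cos(ph),u*np.sin(ph),z]).round(4), 'inc/20mm', None if prev is None else (np.array([(u-prev[0])*np.cos(ph),(u-prev[0])*np.sin(ph),z-prev[1]])/.02).round(2)); prev=(u,z)
```

```text
t 24.2 tcp [0.4653 0.2896 0.1589] yawY 101.31 zax [ 0.004  0.001 -1.   ] F [-1.2 -1.6  5.3] w 0.0352 q [ 0.02  0.5  -0.89  1.89  0.47  0.97  0.68]
0.0 tcp [0.4653 0.2896 0.1589] inc/20mm None
5.0 tcp [0.4698 0.2905 0.174 ] inc/20mm [0.22 0.05 0.75]
10.0 tcp [0.4756 0.2916 0.1886] inc/20mm [0.29 0.06 0.73]
15.0 tcp [0.4826 0.2931 0.2026] inc/20mm [0.35 0.07 0.7 ]
20.0 tcp [0.4907 0.2947 0.216 ] inc/20mm [0.41 0.08 0.67]
25.0 tcp [0.5    0.2966 0.2286] inc/20mm [0.46 0.09 0.63]
30.0 tcp [0.5103 0.2987 0.2404] inc/20mm [0.52 0.1  0.59]
35.0 tcp [0.5216 0.301  0.2511] inc/20mm [0.56 0.11 0.54]
40.0 tcp [0.5338 0.3035 0.2608] inc/20mm [0.61 0.12 0.49]
45.0 tcp [0.5467 0.3061 0.2695] inc/20mm [0.65 0.13 0.43]
```

Request:
drive_tool(
  commands=[
    {"tx": 0.11,"ty": 0.02,"tz": 0.38,"rx": 0,"ry": 0,"rz": 0,"grip": 1},
    {"tx": 0.11,"ty": 0.03,"tz": 0.37,"rx": 0,"ry": 0,"rz": 0,"grip": 1},
    {"tx": 0.14,"ty": 0.03,"tz": 0.37,"rx": 0,"ry": 0,"rz": 0,"grip": 1},
    {"tx": 0.15,"ty": 0.03,"tz": 0.36,"rx": 0,"ry": 0,"rz": 0,"grip": 1},
    {"tx": 0.17,"ty": 0.03,"tz": 0.35,"rx": 0,"ry": 0,"rz": 0,"grip": 1},
    {"tx": 0.18,"ty": 0.04,"tz": 0.35,"rx": 0,"ry": 0,"rz": 0,"grip": 1},
  ],
)

```text
clock: 24.95
tcp_pos: [0.4824, 0.2934, 0.2018]
orientation: [-0.308, 3.124, 0.002]
contact_force: [5.6, 3.3, -9.3]
grip_width: 0.0352
```

```bash
python3 st.py
```

```text
t 24.95 tcp [0.4824 0.2934 0.2018] yawY 101.28 zax [ 0.003  0.002 -1.   ] F [ 5.6  3.3 -9.3] w 0.0352 q [ 0.04  0.48 -0.92  1.81  0.43  1.06  0.74]
```

Tracking well with small forces. Continuing to 45°.

Request:
drive_tool(
  commands=[
    {"tx": 0.2,"ty": 0.04,"tz": 0.34,"rx": 0,"ry": 0,"rz": 0,"grip": 1},
    {"tx": 0.21,"ty": 0.04,"tz": 0.33,"rx": 0,"ry": 0,"rz": 0,"grip": 1},
    {"tx": 0.23,"ty": 0.04,"tz": 0.32,"rx": 0,"ry": 0,"rz": 0,"grip": 1},
    {"tx": 0.23,"ty": 0.05,"tz": 0.31,"rx": 0,"ry": 0,"rz": 0,"grip": 1},
    {"tx": 0.26,"ty": 0.05,"tz": 0.3,"rx": 0,"ry": 0,"rz": 0,"grip": 1},
    {"tx": 0.26,"ty": 0.05,"tz": 0.29,"rx": 0,"ry": 0,"rz": 0,"grip": 1},
    {"tx": 0.28,"ty": 0.05,"tz": 0.27,"rx": 0,"ry": 0,"rz": 0,"grip": 1},
    {"tx": 0.28,"ty": 0.06,"tz": 0.27,"rx": 0,"ry": 0,"rz": 0,"grip": 1},
  ],
)

```text
clock: 25.95
tcp_pos: [0.5199, 0.3018, 0.2497]
orientation: [-0.311, 3.126, 0.003]
contact_force: [2.3, 6.2, -11.7]
grip_width: 0.0345
```

Request:
drive_tool(
  commands=[
    {"tx": 0.3,"ty": 0.06,"tz": 0.25,"rx": 0,"ry": 0,"rz": 0,"grip": 1},
    {"tx": 0.31,"ty": 0.06,"tz": 0.24,"rx": 0,"ry": 0,"rz": 0,"grip": 1},
    {"tx": 0.32,"ty": 0.06,"tz": 0.22,"rx": 0,"ry": 0,"rz": 0,"grip": 1},
    {"tx": 0.33,"ty": 0.07,"tz": 0.21,"rx": 0,"ry": 0,"rz": 0,"grip": 1},
    {"tx": 0,"ty": 0,"tz": 0,"rx": 0,"ry": 0,"rz": 0,"grip": 1},
    {"tx": 0,"ty": 0,"tz": 0,"rx": 0,"ry": 0,"rz": 0,"grip": 1},
    {"tx": 0,"ty": 0,"tz": 0,"rx": 0,"ry": 0,"rz": 0,"grip": 1},
    {"tx": 0,"ty": 0,"tz": 0,"rx": 0,"ry": 0,"rz": 0,"grip": 1},
  ],
)

```text
clock: 26.95
tcp_pos: [0.5443, 0.3072, 0.268]
orientation: [0.311, -3.125, -0.004]
contact_force: [-0.8, 5.8, -8.4]
grip_width: 0.0353
```

Run:
```python
from wr import *
f=wr('w9')
s=eyes.grab_frame('scene'); cv2.imwrite('pics/s9.png',s['frame']); pickle.dump(s,open('s9.pkl','wb'))
W=img(s)
ms=spotter.masks_of('scene','lid')
for d in ms: print(d['confidence'],np.array(d['position'])*[560,420],d['mask'].sum())
t=eyes.grab_frame('top'); cv2.imwrite('pics/t9.png',t['frame']); pickle.dump(t,open('t9.pkl','wb'))
# lid plane fit via top cloud and scene cloud, in hinge frame
ph=np.radians(11.5); H=np.array([.465+.175*np.cos(ph),.2895+.175*np.sin(ph),.130]); ex=np.array([np.cos(ph),np.sin(ph),0]); ey=np.array([-np.sin(ph),np.cos(ph),0])
for n,F in [('scene',s),('top',t),('wrist',f)]:
    P=img(F).reshape(-1,3)-H; q=np.c_[P@ex,P@ey,P[:,2]]
    m=(q[:,0]<-.02)&(q[:,0]>-.17)&(abs(q[:,1])<.1)&(q[:,2]>.02)&(q[:,2]<.2)
    a=np.degrees(np.arctan2(q[m,2],-q[m,0])); 
    print(n,m.sum(),np.histogram(a,bins=np.arange(20,90,5))[0] if m.sum() else '')
    mm=m.copy(); mm[m]=abs(a-47)<8
    if mm.sum()>50:
        k=np.polyfit(-q[mm,0],q[mm,2],1); print('angle',np.degrees(np.arctan(k[0])),k)
```

```text
t 26.95 tcp [0.5443 0.3072 0.268 ] yawY 101.37 zax [-0.001  0.003 -1.   ] F [-0.8  5.8 -8.4] w 0.0353 q [ 0.03  0.51 -0.91  1.59  0.42  1.24  0.82]
0.66 [395.416 199.71 ] 4600
scene 3949 [   0    0    0    0  306 2179  754  303  266  141    0    0    0]
angle 42.35620219071383 [0.91172467 0.01327039]
top 1116 [  0   0   0   0  42 688 307  77   2   0   0   0   0]
angle 42.353740133824225 [0.91164599 0.01312062]
wrist 58577 [    0     0     0     0  5285 30154  2712  6757 10846  2823     0     0
     0]
angle 41.74388246534282 [0.89234232 0.01638757]
```

View pics/s9.png

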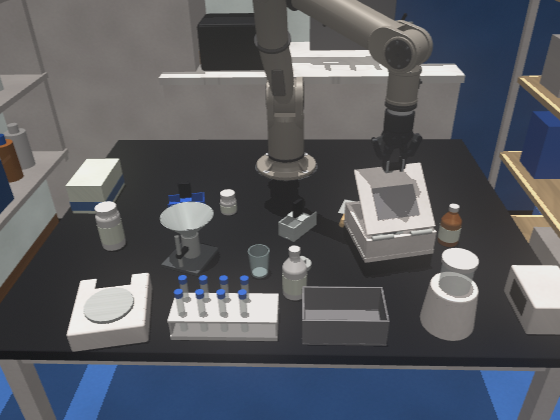

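View pics/w9.png

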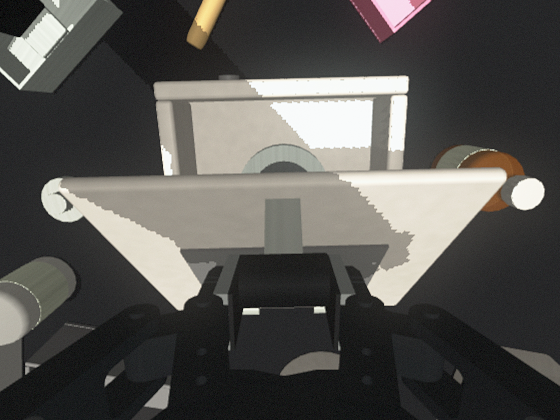

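View pics/t9.png

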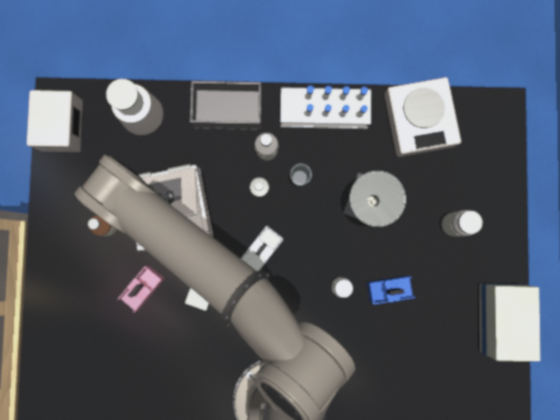

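The lid is held by the knob at about 42–44°, with nothing else near it. The scoop stands at (297,223) in the scene view and the bystanders haven't moved. I'll nudge up about 1.5° and settle.

Request:
drive_tool(
  commands=[
    {"tx": 0.1,"ty": 0,"tz": 0.08,"rx": 0,"ry": 0,"rz": 0,"grip": 1},
    {"tx": 0.06,"ty": 0,"tz": 0.04,"rx": 0,"ry": 0,"rz": 0,"grip": 1},
    {"tx": 0,"ty": 0,"tz": 0,"rx": 0,"ry": 0,"rz": 0,"grip": 1},
    {"tx": 0,"ty": 0,"tz": 0,"rx": 0,"ry": 0,"rz": 0,"grip": 1},
    {"tx": 0,"ty": 0,"tz": 0,"rx": 0,"ry": 0,"rz": 0,"grip": 1},
    {"tx": 0,"ty": 0,"tz": 0,"rx": 0,"ry": 0,"rz": 0,"grip": 1},
    {"tx": 0,"ty": 0,"tz": 0,"rx": 0,"ry": 0,"rz": 0,"grip": 1},
    {"tx": 0,"ty": 0,"tz": 0,"rx": 0,"ry": 0,"rz": 0,"grip": 1},
  ],
)

```text
clock: 28.15
tcp_pos: [0.5467, 0.3078, 0.2696]
orientation: [0.313, -3.124, -0.005]
contact_force: [0.3, 9.9, -12.9]
grip_width: 0.0347
```

Run:
```python
from wr import *
s=eyes.grab_frame('scene'); t=eyes.grab_frame('top'); st()
ph=np.radians(11.5); H=np.array([.465+.175*np.cos(ph),.2895+.175*np.sin(ph),.130]); ex=np.array([np.cos(ph),np.sin(ph),0]); ey=np.array([-np.sin(ph),np.cos(ph),0])
for n,F in [('scene',s),('top',t)]:
    P=img(F).reshape(-1,3)-H; q=np.c_[P@ex,P@ey,P[:,2]]
    m=(q[:,0]<-.02)&(q[:,0]>-.17)&(abs(q[:,1])<.1)&(q[:,2]>.02)&(q[:,2]<.2)
    a=np.degrees(np.arctan2(q[m,2],-q[m,0])); mm=m.copy(); mm[m]=abs(a-48)<7
    k=np.polyfit(-q[mm,0],q[mm,2],1); print(n,mm.sum(),'angle',np.degrees(np.arctan(k[0])))
W=img(t); w=W[185:220,355:395]; nk=W[195:207,367:379]; print('neck z',np.percentile(nk[...,2],[0,10,50]))
cv2.imwrite('pics/t10.png',cv2.resize(t['frame'][180:225,350:400],None,fx=8,fy=8,interpolation=cv2.INTER_CUBIC))
for c in ['top','scene']: print(c,[(round(d['confidence'],2),np.array(d['position'])*[560,420]) for d in spotter.boxes_of(c,'ball0_center')])
```

```text
t 28.25 tcp [0.5467 0.3078 0.2696] yawY 101.44 zax [-0.003  0.003 -1.   ] F [  0.5   7.9 -12.1] w 0.0343 q [ 0.03  0.52 -0.91  1.59  0.42  1.25  0.82]
scene 3163 angle 43.20655852671743
top 942 angle 43.165424920206746
neck z [0.01308837 0.02284788 0.04089578]
top []
scene []
```

Run:
```python
from bench import workorder
print(workorder.hand_in())
from st import st; st()
```

```text
the job is handed in; nothing more can be done
None
the job is handed in; nothing more can be done
```

The job is handed in at about 28 s: the balls are poured, the scoop is back on the bench, and the arm is holding the lid open at close to 45°. I can't confirm the ball count by sight. No more than three balls were visible in the jar at once.

- **Balls:** The bare aluminium scoop was tipped to 36° over the funnel. Ball tops in the jar measured 0.034–0.044 m above the bench. I saw no balls in the neck, on the bench or in the scoop. A detector reported one ball elsewhere at low confidence (0.39) as I carried the scoop back, but it found none in the last pictures.
- **Scoop:** It stands upright and empty, within a few millimetres of where it was. Its fin top measured 0.110 m above the bench, as it should.
- **Lid:** It is gripped across the ends of the knob. The depth pictures put it at about 43.2°, while the arm's position gives about 45°; both are within the 8° allowed. The measured force is about 14 N, and nothing else was near the lid.
- **Other items:** In the last pictures I viewed, the things on the bench looked unmoved. I checked this by eye only, and the arm hid part of the top view.

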